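# Step the attenuator to its third click

## Robot

A 6-joint arm with a two-finger parallel gripper is mounted at the origin on a cart in front of the work surface, level with it; the furniture and walls round the work are solid. World frame = base frame: x ahead of the robot, y to its left, z up, the work surface at z = 0. Lengths are in m, angles in rad, forces in N, time in s.
With the tool pointing down it reaches from about 0.3 to 0.75 m from the base axis. Payload 8.5 kg.
Tool frame: the origin (TCP) lies on the centre line of the jaws, within the pads' length; the fingertips stand 22 mm ahead of it and the grasp point (between the pads) lies 3 mm ahead of it; z points along the fingers, y is the line along which they close (so a half turn about z gives the same grasp; the last joint's range is limited). The gripper opens to 88 mm and grips with 3 to 60 N. Pads are 18 mm wide; open, the fingers measure 123 mm over their backs; the gripper's body (75 mm by 187 mm) begins 45 mm behind the grasp point.
Start: joints at [1.032, 0.381, 1.297, -0, 1.464, -0.215], TCP at [0.175, 0.521, 0.236] pointing down, gripper open.
Joint ranges: [-3.11, 3.11], [-0.89, 2.33], [0.22, 2.48], [-1.42, 4.56], [0.17, 2.85], [-2.88, 2.88]. Speed limits (rad/s): [2.39, 2.39, 3.14, 3.14, 3.14, 3.14].

## Interface

Orientations are given as a 3x3 rotation matrix whose columns are the frame's x, y, z axes.
In Python, from station import r gives the robot as it stands.
- The arm moves only by the tool servo_tool, never from a script. Its argument "increments" is a list that holds one entry, the list of rows, each a list of 7 numbers: the shift along the tool's x, y, z in units of 30 mm (1.0 is 30 mm), then the turn, a rotation vector about the tool's x, y, z in units of 6 degrees (1.0 is 6 degrees), then the closure, from -1 (fully open) to 1 (shut). In form: [[[tx, ty, tz, wx, wy, wz, fingers], ...]]. A call has 1 to 10 rows; each row shifts and turns the commanded pose from where the row before left it, along the tool's axes as they then stand; what a row does not reach is not made up. A row lasts 1/10 s, in which the tool goes at most 50 mm and 8.59 degrees, less where a joint would pass 70% of its speed; a pose out of reach is approached as far as the arm can. A call is refused whole if a number of a shift passes 1 or a number of a turn 1, either way. A call with a gripper value outside its range is refused whole. The fingers move at their own pace and stop on an object; "newtons" is the grip in N (left out, the last holds). Time passes only in rows, so rows that do not move let the fingers close. It gives the time, the measured TCP pose, the force, the opening and the grip force at its end, in the units of the state.
- r.sense(): the state, without advancing time (a new reading comes with each control period).
- r.grab_frame(name): name is "scene" or "top" or "wrist"; returns a dict with "frame" (400x640x3 uint8, blue, green, red), "mtx" (3x3 intrinsics, pixels), "R" (3x3) and "t" (3): a world point X has camera coordinates R X + t; the wrist camera has in their place "hand_eye" (4x4, takes a point from camera to tool coordinates, whose origin is the TCP and whose axes are the flange's). Camera axes: x right, y down, z forward; pixel columns grow to the right and rows downward; lengths in m; the calibration is good to about 2 mm. A picture is of the moment at which its call begins: read the wrist's pose just before it. There is no depth.
- r.sign_off(): hands the job in; it is judged then, once.
Trained networks look in a picture, given as the dict that the camera call returned (one of the last four; its "shot" number tells which), for a name from the list of things; names that differ only in an ending like _2 or _b are one class to them, and where a whole thing is asked for, a point or a joint stands for the part that bears it (a point fixed in the world has none). Each returns a list of dicts, best first, with "score" (0 to 1); they miss things now and then, are a little off and sometimes report something else, mostly with a low value. They report only what shows in the picture. A call takes as long as a camera call. They do not tell look-alikes from the thing itself.
- r.cut_out(query, picture): "region" (400x640 bool, what is visible of it) and "location" ([column, row] in pixels, amid what is visible of it).
- r.mark_of(query, picture): "location" ([column, row] in pixels: a listed point, or the origin of a listed thing).
The state is a dict: "t": time; "qpos": joint angles; "qd": joint speeds; "joint_torque": joint torques, N m; "ee_pos": TCP position; "ee_rot": TCP orientation; "wrist_force": force on the tool from outside, world axes, zero at the start; "ft_torque": the same for the moment, N m; "width": finger opening in m; "grip_force": force on a finger pad.
Only numpy, scipy, OpenCV 4.12 (cv2) and the standard library are available. Lean on these libraries where they do the work, as an engineer would, in place of code of your own. Each camera call takes 0.05 s, during which the arm holds its last target. There are 200 camera calls.

## Task

Reset the bench attenuator: with a fingertip, push its orange lever all the way home to the end with the red dot, then push it back the other way by exactly three clicks and leave it resting in the third detent, without ever running past it. Push gently and do not pinch the lever, do not lift or shove the case, and leave the things around it alone.

Things in the scene. Friction and masses are not known exactly. Their poses are not given: they have to be found in the camera images.
- attenuator: Step attenuator: loose grey case 150 mm (its y) x 90 mm (its x) x 52 mm high, black top plate, rubber feet, about 4 kg; pushes below 15 N do not shift it. Origin: centre of its underside, z up; y runs along the lever's slot, the ribbed -x side faces the robot. A flat red dot on top at y = -63 mm marks the home end. Only the lever stands more than 2 mm above the top plate.
- lever (a joint): Lever along its slot, m: 0 = home (stop and detent at the red-dot end), growing along the case's +y. Detents every 0.014 (third = 0.042), far stop 0.084. Starts in detent 1, 2 or 3. Crossing the crest halfway between detents takes about 7 N; past it the lever snaps forward by itself, away from the finger, into the next detent and stays (within 1 mm).
- lever_top (a point): Centre of the top of the lever's knob, 88 mm above the case's underside. The knob is an orange block with a white line, 28 mm (case x) x 14 mm (along the slot) x 28 mm high; its underside is 8 mm above the top plate. At joint value q it lies at x = 0, y = q - 0.042 m in the case's frame.
- spool: Grey-white wire spool with black flanges, diameter 53 mm, 36 mm high, standing near the case's +y end; loose bystander, leave it alone. Origin: centre of its underside.
- tin: Small round tin, blue and white with amber filling, diameter 44 mm, 19 mm high, near the case's -y end; loose bystander, leave it alone. Origin: centre of its underside.
- driver: Blue screwdriver, 160 mm long, 18 mm thick, lying left of the work; loose bystander, leave it alone. Origin: centre of its underside.
- black_brush: Black brush, pen-shaped, 132 mm long, 16 mm wide, lying left of the work; loose bystander, leave it alone. Origin: centre of its underside.
- probe: Red test probe, 106 mm long, 13 mm thick, lying right of the work; loose bystander, leave it alone. Origin: centre of its underside.
- glue: Yellow tube with dark blue cap, 124 x 38 x 28 mm, lying right of the work; loose bystander, leave it alone. Origin: centre of its underside.
There are look-alikes about, which are no part of the job. There is more than one size of the attenuator; the one meant has the size given above.

How it is judged:
By the outcome, as a careful person would: the job done as asked, in the order asked, and still so for the second after the job is handed in, with the robot touching nothing.
It also fails if it takes over 45 s, if anything falls off the work surface, if the arm or the gripper's body presses on something with over 40 N, if the wrist force passes 120 N, or if a joint passes its speed limit or range.

## Working session

There is one attempt and no reset: what is moved stays moved. The work goes in short steps, Python scripts to look and compute and a tool call to move; the robot and the scene stay as the last step left them, time stands still between calls to the robot, and variables do not carry over. Pictures are saved under pics/ and viewed, at most 10 in all, crops included, and the job is handed in when it is done.

Besides the shell and the picture viewer there is one more tool, called after ">>>" as name(argument=value, ...), one argument or row to a line, values as JSON. servo_tool: Moves the arm, as the interface text tells. Its arguments: {"type":"object","properties":{"increments":{"type":"array","items":{"type":"array","items":{"type":"array","items":{"type":"number"}}}},"newtons":{"type":"number"}},"required":["increments"]}

```bash
mkdir -p pics
python3 - <<'E'
from station import r
import cv2,numpy as np
s=r.sense();print(s['t'],s['ee_pos'],s['ee_rot'],s['width'])
for n in('scene','top'):
    p=r.grab_frame(n);cv2.imwrite(f'pics/{n}0.png',p['frame'])
    print(n,p['mtx'].tolist(),p['R'].tolist(),p['t'])
    for q in('attenuator','lever','spool','tin'):
        print(q,[(round(d['score'],2),np.round(d['location']),d['region'].sum()) for d in r.cut_out(q,p)[:4]])
    for q in('attenuator','lever_top','spool','tin'):
        print(q,[(round(d['score'],2),np.round(d['location'],1)) for d in r.mark_of(q,p)[:4]])
print(r.sense()['t'])
E
```

```text
0.0 [0.17485829 0.52117216 0.23534052] [[-9.48024900e-01  3.18195307e-01 -7.31558249e-04]
 [ 3.18196009e-01  9.48024132e-01 -1.24326715e-03]
 [ 2.97933101e-04 -1.41142713e-03 -9.99998960e-01]] 0.08847995108189116
scene [[380.1519933416383, 0.0, 315.753550362594], [0.0, 380.1519933416383, 196.82911018843492], [0.0, 0.0, 1.0]] [[0.5894505177259612, -0.807778930680519, -0.006425441715053023], [-0.566927062107054, -0.40800421878880216, -0.7156299768044959], [0.5754492100987374, 0.4254712171218829, -0.69845003400212]] [-0.22297718  0.41448301  0.88804758]
attenuator [(0.85, array([324., 218.]), np.int64(1489)), (0.73, array([243., 157.]), np.int64(594))]
lever [(0.54, array([328., 207.]), np.int64(89))]
spool [(0.61, array([291., 206.]), np.int64(258))]
tin [(0.64, array([356., 243.]), np.int64(171))]
attenuator [(0.78, array([241.8, 165.3])), (0.71, array([319.8, 222.6]))]
lever_top [(0.42, array([326.4, 207.1]))]
spool [(0.76, array([289., 209.])), (0.17, array([328.7, 207.4]))]
tin [(0.45, array([357.1, 244.5]))]
top [[462.3645912183306, 0.0, 319.6102981194593], [0.0, 462.3645912183306
[... 212 characters left out ...]
264455, -0.9820986492292839]] [0.09564613 0.55831798 1.2018341 ]
attenuator [(0.97, array([178., 189.]), np.int64(1213)), (0.89, array([330., 220.]), np.int64(1953))]
lever [(0.56, array([339., 218.]), np.int64(66)), (0.5, array([465., 200.]), np.int64(390)), (0.41, array([380., 220.]), np.int64(221)), (0.39, array([180., 176.]), np.int64(38))]
spool [(0.67, array([284., 224.]), np.int64(340))]
tin [(0.68, array([378., 223.]), np.int64(221))]
attenuator [(0.94, array([332.9, 218.3])), (0.58, array([178.8, 191.2]))]
lever_top [(0.47, array([337.3, 216.4])), (0.39, array([180. , 173.3]))]
spool [(0.63, array([281., 226.]))]
tin [(0.68, array([375.8, 225.1])), (0.16, array([282.3, 222.9]))]
0.9
```

Run:
```python
import cv2,numpy as np
a=cv2.imread('pics/top0.png')[150:290,230:430];b=cv2.imread('pics/scene0.png')[150:290,230:430]
cv2.imwrite('pics/c0.png',cv2.resize(np.vstack([a,b]),None,fx=2.14,fy=2.14,interpolation=cv2.INTER_CUBIC)[:600])
```

```text
(no output)
```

View pics/top0.png

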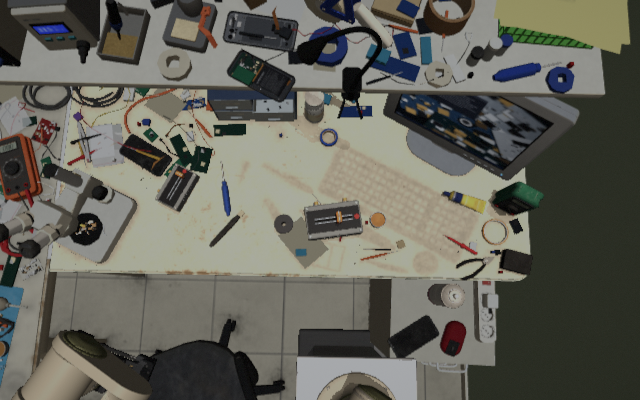

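View pics/c0.png

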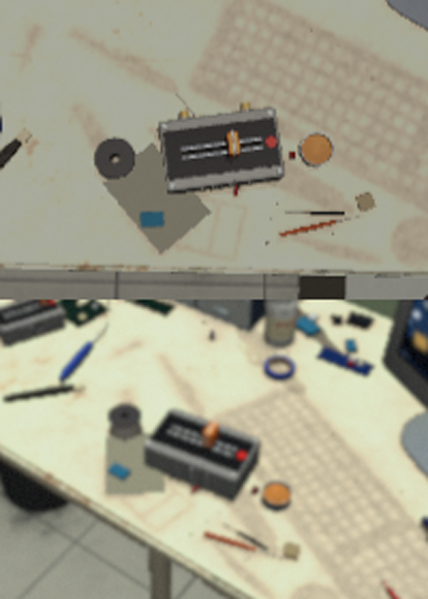

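```bash
cat > h.py <<'E'
from station import r
import cv2,numpy as np
def cam(p,s=None):
    K=np.array(p['mtx'])
    if 'R' in p: return K,np.array(p['R']),np.array(p['t']).ravel()
    H=np.array(p['hand_eye']);T=np.eye(4);T[:3,:3]=s['ee_rot'];T[:3,3]=s['ee_pos']
    M=np.linalg.inv(T@H);return K,M[:3,:3],M[:3,3]
def ray(c,px):
    K,R,t=c;return -R.T@t,R.T@np.linalg.solve(K,[px[0],px[1],1])
def atz(c,px,z):
    o,d=ray(c,px);return o+d*(z-o[2])/d[2]
def tri(cs,pxs):
    A=[c[0]@np.c_[c[1],c[2]] for c in cs]
    M=np.vstack([row for P,(u,v) in zip(A,pxs) for row in (u*P[2]-P[0],v*P[2]-P[1])])
    X=np.linalg.lstsq(M[:,:3],-M[:,3],rcond=None)[0];return X
def red(f):
    h=cv2.cvtColor(f,cv2.COLOR_BGR2HSV)
    return (((h[...,0]<5)|(h[...,0]>172))&(h[...,1]>170)&(h[...,2]>90)).astype(np.uint8)
E
python3 - <<'E'
from h import *
cs=[];L=[];D=[];S=[]
for n,l,d in(('top',(338.5,217),None),('scene',(327,207),None)):
    p=r.grab_frame(n);c=cam(p);cs.append(c);L.append(l)
    m=red(p['frame']);k,_,st,ce=cv2.connectedComponentsWithStats(m)
    for i in range(1,k):
        if abs(ce[i]-l).max()<35: print(n,ce[i],st[i],atz(c,ce[i],.052))
    g=r.cut_out('attenuator',p)
    for q in g: print(n,q['location'],cv2.minAreaRect(np.argwhere(q['region'])[:,::-1].astype(np.float32)),atz(c,q['location'],.05))
print(tri(cs,L), np.array(p.get('hand_eye',0)))
p=r.grab_frame('wrist');print(np.round(p['hand_eye'],3).tolist(),p['mtx'][0])
E
```

```text
top [366.66666667 221.66666667] [366 221   2   2   3] [ 0.50560611 -0.02013205  0.052     ]
top [340. 239.] [340 238   1   3   3] [0.45718684 0.05113818 0.052     ]
top [330.9, 219.7] ((332.5011901855469, 218.7584686279297), (38.25847625732422, 55.918861389160156), 82.14668273925781) [0.5091316  0.07628422 0.05      ]
top [378.8, 222.7] ((377.7500305175781, 219.75003051757812), (16.26345443725586, 16.970561981201172), 45.0) [ 0.50381609 -0.05311016  0.05      ]
top [177.9, 190.1] ((176.1934051513672, 187.05189514160156), (30.692630767822266, 42.833702087402344), 29.05460548400879) [0.58146422 0.49485314 0.05      ]
scene [342.33333333 222.2       ] [341 220   4   5  15] [0.52474744 0.00637166 0.052     ]
scene [323.7, 218.3] ((323.434326171875, 220.66891479492188), (52.65826416015625, 32.10238265991211), 21.250507354736328) [0.50622481 0.06266105 0.05      ]
scene [242.9, 156.2] ((242.43666076660156, 157.8336639404297), (20.02474021911621, 32.26207733154297), 69.14553833007812) [0.58467178 0.48098466 0.05      ]
scene [247.8, 191.3] ((249.52703857421875, 192.6621551513672), (3.781176805496216, 35.67457962036133), 80.53767395019531) [0.45805217 0.33662504 0.05      ]
[0.51021148 0.05685468 0.09947644] 0
[[0.0, -0.951, -0.31, 0.08], [1.0, -0.0, 0.0, 0.001], [-0.0, -0.31, 0.951, -0.15], [0.0, 0.0, 0.0, 1.0]] [348.40651738   0.         319.35808306]
```

>>> servo_tool(
  increments=[
    [[-0.91,-0.65,0,0,0,0,1],[-0.91,-0.65,0,0,0,0,1],[-0.91,-0.65,0,0,0,0,1],[-0.91,-0.65,0,0,0,0,1],[-0.91,-0.65,0,0,0,0,1],[-0.91,-0.65,0,0,0,0,1],[-0.91,-0.65,0,0,0,0,1],[-0.91,-0.65,0,0,0,0,1],[-0.91,-0.65,0,0,0,0,1],[-0.91,-0.65,0,0,0,0,1]],
  ],
  newtons=20,
)

```text
t: 2.15
ee_pos: [0.3724, 0.2485, 0.2361]
ee_rot: [[-0.948, 0.318, 0.0], [0.318, 0.948, 0.0], [-0.0, 0.0, -1.0]]
wrist_force: [0.5, 0.1, 0.4]
width: 0.0104
grip_force: 0.0
```

>>> servo_tool(
  increments=[
    [[-0.91,-0.65,0,0,0,0,1],[-0.91,-0.65,0,0,0,0,1],[-0.91,-0.65,0,0,0,0,1],[-0.91,-0.65,0,0,0,0,1],[-0.91,-0.65,0,0,0,0,1],[-0.91,-0.65,0,0,0,0,1],[-0.91,-0.65,0,0,0,0,1],[0,0,0,0,0,1,1],[0,0,0,0,0,1,1],[0,0,0,0,0,1,1]],
  ],
)

```text
t: 3.15
ee_pos: [0.5096, 0.0592, 0.2359]
ee_rot: [[-0.8, 0.6, -0.0], [0.6, 0.8, 0.0], [0.0, -0.0, -1.0]]
wrist_force: [-0.4, 0.6, 0.4]
width: 0.0006
grip_force: 0.0
```

>>> servo_tool(
  increments=[
    [[0,0,0,0,0,1,1],[0,0,0,0,0,1,1],[0,0,0,0,0,1,1],[0,0,0,0,0,1,1],[0,0,0,0,0,1,1],[0,0,0,0,0,1,1],[0,0,0,0,0,1,1],[0,0,0,0,0,0.9,1],[0,0,0,0,0,0,1]],
  ],
)

```text
t: 4.05
ee_pos: [0.5095, 0.0595, 0.236]
ee_rot: [[-0.105, 0.995, 0.0], [0.995, 0.105, -0.0], [-0.0, 0.0, -1.0]]
wrist_force: [0.7, 0.5, 0.1]
width: 0.0005
grip_force: 0.0
```

Run:
```python
from h import *
s=r.sense();p=r.grab_frame('wrist');c=cam(p,s);f=p['frame']
print(s['t'],s['ee_pos'],np.round(s['ee_rot'],3).tolist(),s['width'],s['wrist_force'])
cv2.imwrite('pics/w1.png',f)
k,_,st,ce=cv2.connectedComponentsWithStats(red(f))
for i in range(1,k):
    if st[i][4]>30: print('red',ce[i],st[i],atz(c,ce[i],.052))
for q in('attenuator','lever','spool','tin'):
    for d in r.cut_out(q,p)[:3]: print(q,d['score'],d['location'],cv2.minAreaRect(np.argwhere(d['region'])[:,::-1].astype(np.float32)))
for d in r.mark_of('lever_top',p)[:3]: print(d,atz(c,d['location'],.088))
for d in r.mark_of('attenuator',p)[:3]: print(d,atz(c,d['location'],0))
```

```text
4.05 [0.50950318 0.05945862 0.23599325] [[-0.105, 0.995, 0.0], [0.995, 0.105, -0.0], [-0.0, 0.0, -1.0]] 0.0005411512651700916 [0.74532205 0.51730427 0.13819747]
red [326.95041322 224.8677686 ] [321 219  13  12 121] [0.52381594 0.0068538  0.052     ]
red [589.42553191 247.06382979] [586 244   8   7  47] [0.80152814 0.01079317 0.052     ]
lever 0.85 [326.5, 186.1] ((325.5, 184.5), (21.0, 31.0), 90.0)
spool 0.82 [326.6, 21.1] ((326.4999694824219, 22.999996185302734), (56.99999237060547, 45.99999237060547), 0.0)
tin 0.75 [320.7, 245.3] ((319.1325988769531, 245.185302734375), (30.016000747680664, 8.832938194274902), 2.2906100749969482)
{'location': [323.5, 189.8], 'score': 0.56} [0.51467233 0.0543338  0.088     ]
{'location': [321.8, 156.4], 'score': 0.76} [0.51231289 0.06732663 0.        ]
```

View pics/w1.png

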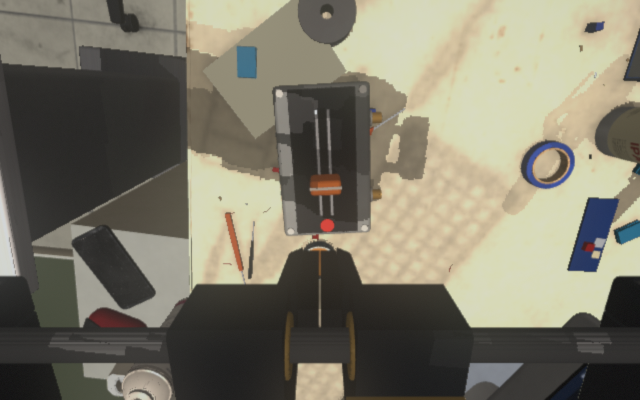

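```bash
cat >> h.py <<'E'
def w(name):
    s=r.sense();p=r.grab_frame('wrist');cv2.imwrite(f'pics/{name}.png',p['frame']);return s,p,cam(p,s)
E
python3 - <<'E'
from h import *
s,p,c=w('w2');f=p['frame']
for n,px in dict(TL=(274,89),TR=(368,83),BR=(370,233),BL=(286,236),sTL=(279,93),sTR=(365,90),sBR=(363.5,230.5),sBL=(291,232),s1=(316.5,112),s2=(320.5,212),s3=(328.5,112),s4=(332.5,212)).items(): print(n,np.round(atz(c,px,.052),4))
for n,px in dict(lineL=(311,188),lineR=(341,186)).items(): print(n,np.round(atz(c,px,.088),4))
cv2.imwrite('pics/w2c.png',cv2.resize(f[70:250,250:400],None,fx=3.3,fy=3.3,interpolation=cv2.INTER_CUBIC))
E
```

```text
TL [0.4608 0.1343 0.052 ]
TR [0.5452 0.1485 0.052 ]
BR [0.5694 0.0026 0.052 ]
BL [ 0.4828 -0.01    0.052 ]
sTL [0.4656 0.1313 0.052 ]
sTR [0.5434 0.1423 0.052 ]
sBR [0.5622 0.0047 0.052 ]
sBL [ 0.4877 -0.005   0.052 ]
s1 [0.5014 0.1182 0.052 ]
s2 [0.5157 0.0202 0.052 ]
s3 [0.5125 0.1193 0.052 ]
s4 [0.5279 0.0215 0.052 ]
lineL [0.5034 0.0548 0.088 ]
lineR [0.5297 0.0595 0.088 ]
```

View pics/w2c.png

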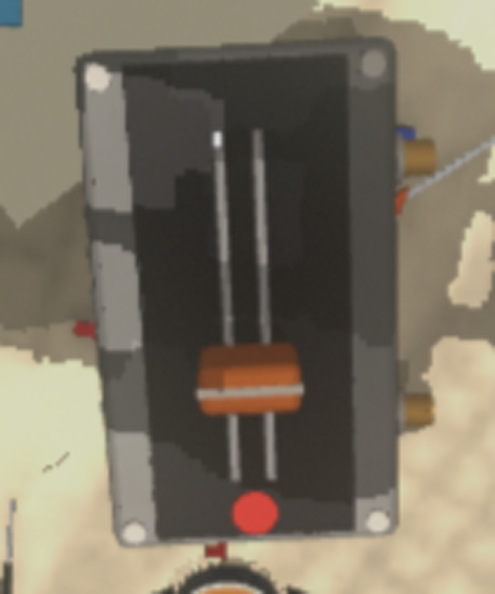

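>>> servo_tool(
  increments=[
    [[0.8,0.06,0,0,0,0,1],[0.83,0.06,0,0,0,0,1],[0,0,0,0,0,-0.5,1],[0,0,0.97,0,0,0,1],[0,0,0.97,0,0,0,1],[0,0,0.97,0,0,0,1],[0,0,0.97,0,0,0,1],[0,0,0.97,0,0,0,1],[0,0,0,0,0,0,1]],
  ],
)

```text
t: 5.35
ee_pos: [0.5062, 0.1084, 0.0876]
ee_rot: [[-0.158, 0.987, -0.007], [0.988, 0.158, 0.0], [0.001, -0.007, -1.0]]
wrist_force: [0.5, -0.6, -0.4]
width: 0.0003
grip_force: 0.0
```

Run:
```python
from h import *
s,p,c=w('w3')
C=np.array([.5143,.069]);y=np.array([-.156,.988]);x=np.array([.988,.156]);d=s['ee_pos'][:2]-C
print(s['t'],s['ee_pos'],d@x,d@y,s['wrist_force'],np.degrees(np.arctan2(s['ee_rot'][1][0],s['ee_rot'][0][0])))
for q in r.mark_of('lever_top',p)[:2]: print(q,atz(c,q['location'],.088))
```

```text
5.35 [0.50622072 0.10843688 0.08764895] -0.0018301754123091745 0.0402240017911672 [ 0.49787072 -0.57435602 -0.36783758] 99.06242347034707
{'location': [319.6, 258.1], 'score': 0.67} [0.50672778 0.11233258 0.088     ]
{'location': [319.4, 356.9], 'score': 0.44} [0.51577246 0.0550458  0.088     ]
```

View pics/w3.png

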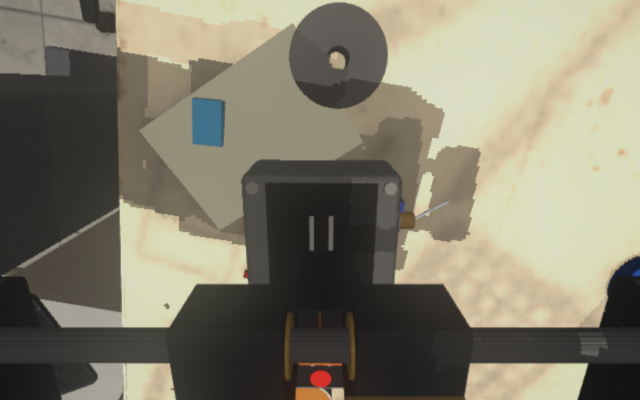

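>>> servo_tool(
  increments=[
    [[-0.4,0,0,0,0,0,1],[-0.4,0,0,0,0,0,1],[-0.2,0,0,0,0,0,1],[0,0,0,0,0,0,1]],
  ],
)

```text
t: 5.85
ee_pos: [0.5131, 0.0776, 0.091]
ee_rot: [[-0.156, 0.988, 0.001], [0.988, 0.156, -0.0], [-0.0, 0.001, -1.0]]
wrist_force: [-0.3, -0.2, -0.7]
width: 0.0004
grip_force: 0.0
```

>>> servo_tool(
  increments=[
    [[-0.1,0,0,0,0,0,1],[0,0,0,0,0,0,1]],
  ],
)

```text
t: 6.05
ee_pos: [0.5131, 0.0757, 0.0905]
ee_rot: [[-0.157, 0.988, 0.0], [0.988, 0.157, -0.0], [-0.0, 0.0, -1.0]]
wrist_force: [0.6, -0.3, 0.6]
width: 0.0006
grip_force: 0.0
```

>>> servo_tool(
  increments=[
    [[-0.1,0,0,0,0,0,1],[0,0,0,0,0,0,1]],
  ],
)

```text
t: 6.25
ee_pos: [0.5136, 0.0728, 0.0904]
ee_rot: [[-0.157, 0.988, -0.0], [0.988, 0.157, -0.0], [-0.0, -0.0, -1.0]]
wrist_force: [0.0, -0.0, 0.6]
width: 0.0005
grip_force: 0.0
```

>>> servo_tool(
  increments=[
    [[-0.1,0,0,0,0,0,1],[0,0,0,0,0,0,1]],
  ],
)

```text
t: 6.45
ee_pos: [0.5141, 0.0697, 0.0904]
ee_rot: [[-0.157, 0.988, 0.0], [0.988, 0.157, -0.0], [-0.0, 0.0, -1.0]]
wrist_force: [-0.6, -0.7, 0.4]
width: 0.0
grip_force: 0.0
```

>>> servo_tool(
  increments=[
    [[-0.05,0,0,0,0,0,1],[0,0,0,0,0,0,1]],
  ],
)

```text
t: 6.65
ee_pos: [0.5143, 0.0684, 0.0904]
ee_rot: [[-0.157, 0.988, -0.0], [0.988, 0.157, -0.0], [-0.0, -0.0, -1.0]]
wrist_force: [-0.1, 0.3, -1.3]
width: 0.0002
grip_force: 0.0
```

>>> servo_tool(
  increments=[
    [[-0.05,0,0,0,0,0,1],[0,0,0,0,0,0,1]],
  ],
)

```text
t: 6.85
ee_pos: [0.5146, 0.0669, 0.0904]
ee_rot: [[-0.157, 0.988, -0.0], [0.988, 0.157, -0.0], [-0.0, -0.0, -1.0]]
wrist_force: [0.4, 0.4, 0.2]
width: 0.0008
grip_force: 0.0
```

>>> servo_tool(
  increments=[
    [[-0.05,0,0,0,0,0,1],[0,0,0,0,0,0,1]],
  ],
)

```text
t: 7.05
ee_pos: [0.5148, 0.0654, 0.0904]
ee_rot: [[-0.157, 0.988, 0.0], [0.988, 0.157, -0.0], [-0.0, 0.0, -1.0]]
wrist_force: [-0.3, 0.0, -0.2]
width: 0.0006
grip_force: 0.0
```

>>> servo_tool(
  increments=[
    [[-0.05,0,0,0,0,0,1],[0,0,0,0,0,0,1]],
  ],
)

```text
t: 7.25
ee_pos: [0.5151, 0.0639, 0.0905]
ee_rot: [[-0.157, 0.988, 0.0], [0.988, 0.157, -0.0], [-0.0, 0.0, -1.0]]
wrist_force: [-1.1, -0.8, 0.0]
width: 0.0008
grip_force: 0.0
```

>>> servo_tool(
  increments=[
    [[-0.05,0,0,0,0,0,1],[0,0,0,0,0,0,1]],
  ],
)

```text
t: 7.45
ee_pos: [0.5153, 0.0624, 0.0905]
ee_rot: [[-0.157, 0.988, 0.0], [0.988, 0.157, -0.0], [-0.0, 0.0, -1.0]]
wrist_force: [0.2, 0.2, -0.1]
width: 0.0005
grip_force: 0.0
```

>>> servo_tool(
  increments=[
    [[-0.05,0,0,0,0,0,1],[0,0,0,0,0,0,1]],
  ],
)

```text
t: 7.65
ee_pos: [0.5155, 0.0609, 0.0905]
ee_rot: [[-0.157, 0.988, 0.0], [0.988, 0.157, -0.0], [-0.0, 0.0, -1.0]]
wrist_force: [0.4, -0.8, 0.1]
width: 0.0009
grip_force: 0.0
```

Run:
```python
from h import *
s=r.sense()
for n in('scene','top'):
    p=r.grab_frame(n);a=p['frame'][170:260,270:390]
    cv2.imwrite(f'pics/{n}4.png',cv2.resize(a,None,fx=4,fy=4,interpolation=cv2.INTER_CUBIC))
a=np.hstack([cv2.imread(f'pics/{n}4.png') for n in('scene','top')])[:, :]
cv2.imwrite('pics/b4.png',cv2.resize(a,(800,300)))
print(s['t'],s['ee_pos'])
```

```text
7.65 [0.51551642 0.06092182 0.0904528 ]
```

View pics/b4.png

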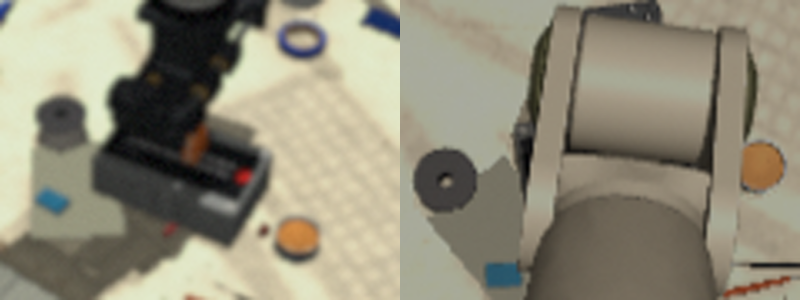

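>>> servo_tool(
  increments=[
    [[-0.05,0,0,0,0,0,1],[0,0,0,0,0,0,1]],
  ],
)

```text
t: 7.95
ee_pos: [0.5158, 0.0595, 0.0905]
ee_rot: [[-0.157, 0.988, 0.0], [0.988, 0.157, -0.0], [-0.0, 0.0, -1.0]]
wrist_force: [0.2, 0.3, 0.5]
width: 0.0002
grip_force: 0.0
```

>>> servo_tool(
  increments=[
    [[-0.05,0,0,0,0,0,1],[0,0,0,0,0,0,1]],
  ],
)

```text
t: 8.15
ee_pos: [0.516, 0.058, 0.0904]
ee_rot: [[-0.157, 0.988, -0.0], [0.988, 0.157, -0.0], [-0.0, -0.0, -1.0]]
wrist_force: [-0.9, -0.9, 0.2]
width: 0.0009
grip_force: 0.0
```

>>> servo_tool(
  increments=[
    [[-0.05,0,0,0,0,0,1],[0,0,0,0,0,0,1]],
  ],
)

```text
t: 8.35
ee_pos: [0.5162, 0.0565, 0.0904]
ee_rot: [[-0.157, 0.988, 0.0], [0.988, 0.157, -0.0], [-0.0, 0.0, -1.0]]
wrist_force: [-1.6, 0.3, 0.2]
width: 0.0008
grip_force: 0.0
```

>>> servo_tool(
  increments=[
    [[-0.05,0,0,0,0,0,1],[0,0,0,0,0,0,1]],
  ],
)

```text
t: 8.55
ee_pos: [0.5165, 0.055, 0.0905]
ee_rot: [[-0.157, 0.988, 0.0], [0.988, 0.157, -0.0], [-0.0, 0.0, -1.0]]
wrist_force: [0.4, 0.5, 0.2]
width: 0.0002
grip_force: 0.0
```

```bash
cat >> h.py <<'E'
C=np.array([.5143,.069]);Y=np.array([-.156,.988])
def proj(c,X):
    v=c[0]@(c[1]@X+c[2]);return v[:2]/v[2]
def lev(q,z): return np.r_[C+(q-.042)*Y,z]
def orange(f):
    h=cv2.cvtColor(f,cv2.COLOR_BGR2HSV)
    m=((h[...,0]>=5)&(h[...,0]<16)&(h[...,1]>120)&(h[...,2]>70)).astype(np.uint8)
    k,_,st,ce=cv2.connectedComponentsWithStats(m)
    return [(ce[i].round(1),st[i]) for i in range(1,k) if st[i][4]>12 and abs(ce[i]-[330,210]).max()<40]
E
python3 - <<'E'
from h import *
p=r.grab_frame('scene');c=cam(p)
for q in(0,.014,.028,.042):print(q,proj(c,lev(q,.074)))
print('dot',proj(c,np.r_[C-.063*Y,.052]))
print(orange(cv2.imread('pics/scene0.png')));print(orange(p['frame']))
for q in r.cut_out('lever',p):print(q['score'],q['location'],q['region'].sum())
cv2.imwrite('pics/s5.png',cv2.resize(p['frame'][180:250,290:380],None,fx=6,fy=6,interpolation=cv2.INTER_CUBIC))
E
```

```text
0 [336.07180851 215.05180248]
0.014 [331.87979536 213.52540863]
0.028 [327.72131945 212.01122634]
0.042 [323.59597992 210.50910965]
dot [342.11563977 222.26814009]
[(array([328. , 212.8]), array([324, 208,   8,  11,  49], dtype=int32)), (array([358.9, 240.2]), array([354, 236,  11,   9,  84], dtype=int32))]
[(array([328.3, 214.4]), array([325, 211,   7,   8,  32], dtype=int32)), (array([358.9, 240.2]), array([354, 236,  11,   9,  83], dtype=int32))]
```

View pics/s5.png

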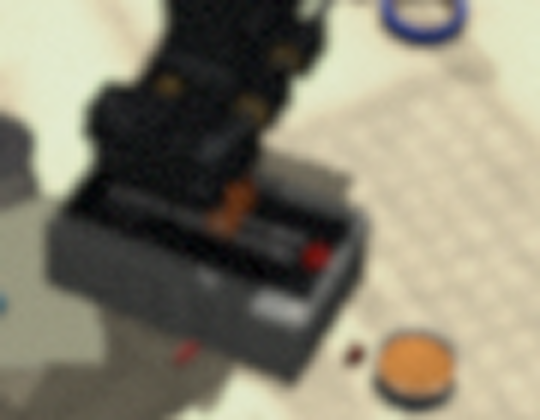

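Run:
```python
from h import *
s,p,c=w('w6');print(s['t'],s['wrist_force'])
f=p['frame'];print(proj(c,s['ee_pos']),proj(c,s['ee_pos']+np.array(s['ee_rot'])[:,2]*.022))
for q in(.014,.028):print(q,proj(c,lev(q,.088)),proj(c,lev(q,.06)))
g=(255*(f/255.)**.45).astype(np.uint8)[130:400,220:420]
sc=(255*(r.grab_frame('scene')['frame'][180:250,290:380]/255.)**.5).astype(np.uint8)
A=cv2.resize(g,(432,583),interpolation=cv2.INTER_CUBIC);B=cv2.resize(sc,(366,285),interpolation=cv2.INTER_CUBIC)
O=np.zeros((583,798,3),np.uint8);O[:,:432]=A;O[:285,432:]=B
cv2.imwrite('pics/m6.png',O)
```

```text
8.65 [ 0.67744135  0.44340809 -0.32747061]
[317.2740166  264.80465546] [317.52307862 245.07241181]
0.014 [317.47922259 287.39357356] [317.75163862 260.83221736]
0.028 [317.4674833  262.31683011] [317.74751634 238.56393557]
```

View pics/m6.png

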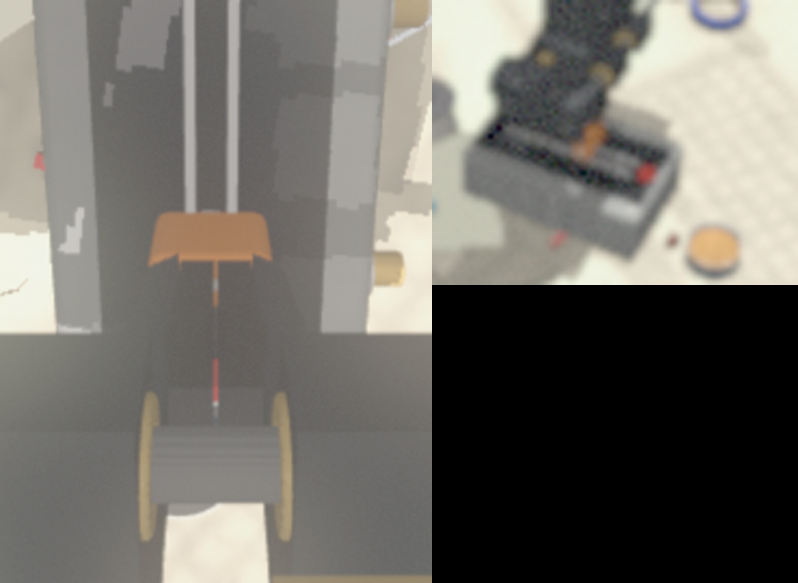

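>>> servo_tool(
  increments=[
    [[0.5,0,0,0,0,0,1],[0.6,0,0,0,0,0,1],[0.5,0,0,0,0,0,1],[0,0,0.2,0,0,0,1],[0,0,0.15,0,0,0,1],[0,0,0,0,0,0,1]],
  ],
)

```text
t: 9.35
ee_pos: [0.5086, 0.1022, 0.0791]
ee_rot: [[-0.157, 0.988, -0.001], [0.988, 0.157, -0.0], [0.0, -0.001, -1.0]]
wrist_force: [0.2, 0.6, -0.3]
width: 0.0004
grip_force: 0.0
```

>>> servo_tool(
  increments=[
    [[0,0,0.07,0,0,0,1],[0,0,0,0,0,0,1]],
  ],
)

```text
t: 9.55
ee_pos: [0.5089, 0.1021, 0.0776]
ee_rot: [[-0.157, 0.988, -0.0], [0.988, 0.157, -0.0], [0.0, -0.0, -1.0]]
wrist_force: [0.6, -0.9, 0.1]
width: 0.0001
grip_force: 0.0
```

>>> servo_tool(
  increments=[
    [[0,0,0.07,0,0,0,1],[0,0,0,0,0,0,1]],
  ],
)

```text
t: 9.75
ee_pos: [0.5088, 0.1024, 0.0756]
ee_rot: [[-0.157, 0.988, -0.0], [0.988, 0.157, -0.0], [0.0, -0.0, -1.0]]
wrist_force: [-0.2, 0.4, -0.8]
width: 0.0003
grip_force: 0.0
```

>>> servo_tool(
  increments=[
    [[0,0,0.07,0,0,0,1],[0,0,0,0,0,0,1]],
  ],
)

```text
t: 9.95
ee_pos: [0.5088, 0.1025, 0.0734]
ee_rot: [[-0.157, 0.988, -0.0], [0.988, 0.157, -0.0], [0.0, -0.0, -1.0]]
wrist_force: [0.6, 0.2, -0.8]
width: 0.0004
grip_force: 0.0
```

>>> servo_tool(
  increments=[
    [[0,0,0.07,0,0,0,1],[0,0,0,0,0,0,1]],
  ],
)

```text
t: 10.15
ee_pos: [0.5088, 0.1026, 0.0713]
ee_rot: [[-0.157, 0.988, -0.0], [0.988, 0.157, 0.0], [0.0, -0.0, -1.0]]
wrist_force: [0.4, -0.5, -0.2]
width: 0.0007
grip_force: 0.0
```

>>> servo_tool(
  increments=[
    [[0,0,0.07,0,0,0,1],[0,0,0,0,0,0,1]],
  ],
)

```text
t: 10.35
ee_pos: [0.5088, 0.1026, 0.0692]
ee_rot: [[-0.157, 0.988, -0.0], [0.988, 0.157, 0.0], [0.0, -0.0, -1.0]]
wrist_force: [0.5, -0.0, -0.3]
width: 0.0003
grip_force: 0.0
```

Run:
```python
from h import *
s,p,c=w('w7');print(s['t'],s['wrist_force'],s['ee_pos'])
f=p['frame'];R=np.array(s['ee_rot'])
for h in(0,.009):
  for d in(-.01,-.005,0,.005,.022):print(h,d,proj(c,s['ee_pos']+R@[h,0,d]))
g=(255*(f/255.)**.4).astype(np.uint8)[130:400,220:420]
sc=(255*(r.grab_frame('scene')['frame'][170:250,280:380]/255.)**.45).astype(np.uint8)
A=cv2.resize(g,(432,583),interpolation=cv2.INTER_CUBIC);B=cv2.resize(sc,(366,293),interpolation=cv2.INTER_CUBIC)
O=np.zeros((583,798,3),np.uint8);O[:,:432]=A;O[:293,432:]=B
cv2.imwrite('pics/m7.png',O)
```

```text
10.35 [ 0.47845083 -0.02501525 -0.3304056 ] [0.50877144 0.10257371 0.06922134]
0 -0.01 [317.13973412 275.49897823]
0 -0.005 [317.20917816 269.99553346]
0 0 [317.2746838  264.80420688]
0 0.005 [317.33657684 259.89917878]
0 0.022 [317.52366977 245.07205104]
0.009 -0.01 [317.10020917 257.65251437]
0.009 -0.005 [317.17203935 252.58290698]
0.009 0 [317.23972674 247.80568871]
0.009 0.005 [317.30361968 243.2962733 ]
0.009 0.022 [317.49639538 229.69061238]
```

View pics/m7.png

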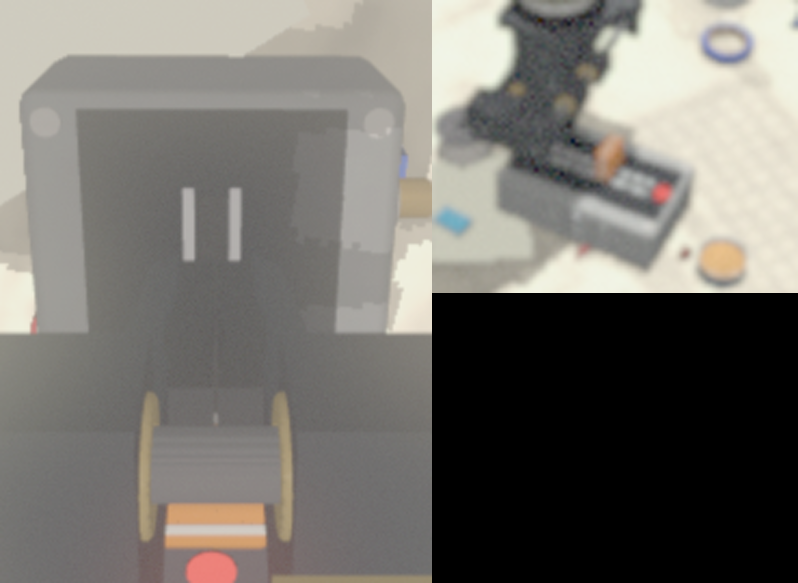

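>>> servo_tool(
  increments=[
    [[-0.35,0,0,0,0,0,1],[-0.35,0,0,0,0,0,1],[-0.15,0,0,0,0,0,1],[0,0,0,0,0,0,1]],
  ],
)

```text
t: 10.85
ee_pos: [0.5131, 0.0764, 0.0695]
ee_rot: [[-0.156, 0.988, 0.0], [0.988, 0.156, -0.0], [-0.0, 0.0, -1.0]]
wrist_force: [-0.4, 0.4, 0.2]
width: 0.0004
grip_force: 0.0
```

>>> servo_tool(
  increments=[
    [[-0.05,0,0,0,0,0,1],[-0.05,0,0,0,0,0,1],[0,0,0,0,0,0,1]],
  ],
)

```text
t: 11.15
ee_pos: [0.5133, 0.0744, 0.0695]
ee_rot: [[-0.157, 0.988, 0.0], [0.988, 0.157, -0.0], [-0.0, 0.0, -1.0]]
wrist_force: [0.9, 0.1, -0.2]
width: 0.0006
grip_force: 0.0
```

>>> servo_tool(
  increments=[
    [[-0.05,0,0,0,0,0,1],[-0.05,0,0,0,0,0,1],[0,0,0,0,0,0,1]],
  ],
)

```text
t: 11.45
ee_pos: [0.5138, 0.0716, 0.0695]
ee_rot: [[-0.157, 0.988, -0.0], [0.988, 0.157, 0.0], [0.0, 0.0, -1.0]]
wrist_force: [0.1, 2.1, -0.4]
width: 0.0008
grip_force: 1.1
```

>>> servo_tool(
  increments=[
    [[-0.05,0,0,0,0,0,1],[-0.05,0,0,0,0,0,1],[0,0,0,0,0,0,1]],
  ],
)

```text
t: 11.75
ee_pos: [0.5142, 0.069, 0.0695]
ee_rot: [[-0.157, 0.988, -0.0], [0.988, 0.157, 0.001], [0.001, -0.0, -1.0]]
wrist_force: [-1.0, 5.1, 1.1]
width: 0.0003
grip_force: 2.8
```

>>> servo_tool(
  increments=[
    [[-0.04,0,0,0,0,0,1],[0,0,0,0,0,0,1]],
  ],
)

```text
t: 11.95
ee_pos: [0.5144, 0.0678, 0.0695]
ee_rot: [[-0.157, 0.988, -0.0], [0.988, 0.157, 0.001], [0.001, -0.0, -1.0]]
wrist_force: [-0.4, 5.2, 1.3]
width: 0.0002
grip_force: 2.7
```

>>> servo_tool(
  increments=[
    [[-0.04,0,0,0,0,0,1],[0,0,0,0,0,0,1]],
  ],
)

```text
t: 12.15
ee_pos: [0.5146, 0.0661, 0.0695]
ee_rot: [[-0.157, 0.988, -0.0], [0.988, 0.157, -0.0], [-0.0, -0.0, -1.0]]
wrist_force: [-0.6, 1.2, 0.8]
width: 0.0004
grip_force: 0.7
```

>>> servo_tool(
  increments=[
    [[-0.04,0,0,0,0,0,1],[0,0,0,0,0,0,1]],
  ],
)

```text
t: 12.35
ee_pos: [0.515, 0.0645, 0.0695]
ee_rot: [[-0.157, 0.988, 0.0], [0.988, 0.157, -0.001], [-0.001, 0.0, -1.0]]
wrist_force: [1.2, 0.6, -0.7]
width: 0.0003
grip_force: 0.0
```

>>> servo_tool(
  increments=[
    [[-0.04,0,0,0,0,0,1],[0,0,0,0,0,0,1]],
  ],
)

```text
t: 12.55
ee_pos: [0.5151, 0.0635, 0.0694]
ee_rot: [[-0.157, 0.988, 0.0], [0.988, 0.157, -0.0], [-0.0, 0.0, -1.0]]
wrist_force: [-0.3, -0.3, -0.3]
width: 0.0005
grip_force: 0.0
```

>>> servo_tool(
  increments=[
    [[-0.05,0,0,0,0,0,1],[-0.05,0,0,0,0,0,1],[-0.05,0,0,0,0,0,1],[-0.05,0,0,0,0,0,1],[0,0,0,0,0,0,1]],
  ],
)

```text
t: 13.05
ee_pos: [0.516, 0.0579, 0.0694]
ee_rot: [[-0.157, 0.988, -0.0], [0.988, 0.157, 0.0], [0.0, -0.0, -1.0]]
wrist_force: [0.4, 2.9, 0.4]
width: 0.0001
grip_force: 1.0
```

>>> servo_tool(
  increments=[
    [[-0.05,0,0,0,0,0,1],[-0.05,0,0,0,0,0,1],[0,0,0,0,0,0,1]],
  ],
)

```text
t: 13.35
ee_pos: [0.5164, 0.0554, 0.0695]
ee_rot: [[-0.157, 0.988, -0.0], [0.988, 0.157, 0.001], [0.001, 0.0, -1.0]]
wrist_force: [-0.8, 5.2, 1.6]
width: 0.0006
grip_force: 2.7
```

>>> servo_tool(
  increments=[
    [[-0.05,0,0,0,0,0,1],[0,0,0,0,0,0,1]],
  ],
)

```text
t: 13.55
ee_pos: [0.5166, 0.0539, 0.0694]
ee_rot: [[-0.157, 0.988, -0.0], [0.988, 0.157, 0.001], [0.001, -0.0, -1.0]]
wrist_force: [0.2, 5.4, 0.7]
width: 0.0006
grip_force: 2.6
```

>>> servo_tool(
  increments=[
    [[-0.05,0,0,0,0,0,1],[0,0,0,0,0,0,1]],
  ],
)

```text
t: 13.75
ee_pos: [0.517, 0.0516, 0.0695]
ee_rot: [[-0.157, 0.988, -0.0], [0.988, 0.157, -0.001], [-0.001, -0.0, -1.0]]
wrist_force: [0.1, 0.5, 0.4]
width: 0.0006
grip_force: 0.0
```

>>> servo_tool(
  increments=[
    [[-0.05,0,0,0,0,0,1],[-0.05,0,0,0,0,0,1],[-0.05,0,0,0,0,0,1],[0,0,0,0,0,0,1]],
  ],
)

```text
t: 14.15
ee_pos: [0.5177, 0.0471, 0.0694]
ee_rot: [[-0.157, 0.988, 0.0], [0.988, 0.157, -0.0], [-0.0, 0.0, -1.0]]
wrist_force: [0.2, -0.3, 0.0]
width: 0.0005
grip_force: 0.0
```

>>> servo_tool(
  increments=[
    [[-0.04,0,0,0,0,0,1],[0,0,0,0,0,0,1]],
  ],
)

```text
t: 14.35
ee_pos: [0.5179, 0.0461, 0.0694]
ee_rot: [[-0.157, 0.988, 0.0], [0.988, 0.157, -0.0], [-0.0, 0.0, -1.0]]
wrist_force: [0.1, 0.1, 0.6]
width: 0.0005
grip_force: 0.0
```

>>> servo_tool(
  increments=[
    [[-0.04,0,0,0,0,0,1],[0,0,0,0,0,0,1]],
  ],
)

```text
t: 14.55
ee_pos: [0.518, 0.0452, 0.0695]
ee_rot: [[-0.157, 0.988, -0.0], [0.988, 0.157, 0.0], [0.0, 0.0, -1.0]]
wrist_force: [0.8, 1.5, 0.2]
width: 0.0004
grip_force: 0.4
```

>>> servo_tool(
  increments=[
    [[-0.03,0,0,0,0,0,1],[0,0,0,0,0,0,1]],
  ],
)

```text
t: 14.75
ee_pos: [0.518, 0.045, 0.0695]
ee_rot: [[-0.157, 0.988, -0.0], [0.988, 0.157, 0.002], [0.002, 0.0, -1.0]]
wrist_force: [0.3, 5.4, 1.7]
width: 0.0004
grip_force: 3.0
```

>>> servo_tool(
  increments=[
    [[0.2,0,0,0,0,0,1],[0,0,-0.7,0,0,0,1],[0,0,-0.7,0,0,0,1],[0,0,0,0,0,0,1],[-0.6,0,0,0,0,0,1],[-0.7,0,0,0,0,0,1],[-0.6,0,0,0,0,0,1],[0,0,0,0,0,0,1]],
  ],
)

```text
t: 15.55
ee_pos: [0.5262, -0.0076, 0.1105]
ee_rot: [[-0.155, 0.988, -0.001], [0.988, 0.155, -0.0], [-0.0, -0.001, -1.0]]
wrist_force: [0.8, 0.4, 0.2]
width: 0.0005
grip_force: 0.0
```

Run:
```python
from h import *
s,p,c=w('w8');print(s['t'],s['wrist_force'],s['ee_pos'],(s['ee_pos'][:2]-C)@Y,(s['ee_pos'][:2]-C)@[.988,.156])
print(orange(p['frame'])); h=.088
for q in(0,.014):print(q,proj(c,lev(q,.088)),proj(c,lev(q,.06)))
for q in r.mark_of('lever_top',p)[:2]:
    X=atz(c,q['location'],.088);print(q,X,(X[:2]-C)@Y+.042)
p=r.grab_frame('scene');print(orange(p['frame']))
```

```text
15.55 [0.81460053 0.35708399 0.23463442] [ 0.5262259  -0.00764491  0.11049693] -0.07758560870997656 -0.00017381457642799518
[(array([317.3, 186.9]), array([291, 183,  54,  10, 467], dtype=int32)), (array([297.2, 248.4]), array([278, 238,  47,  32, 572], dtype=int32))]
0 [317.74008633 181.22832969] [318.01201856 168.95104759]
0.014 [317.67712866 154.02558376] [317.96333875 145.09764081]
{'location': [316.6, 181.2], 'score': 0.69} [0.5202745  0.02742822 0.088     ] -4.942904808298565e-06
[(array([335.6, 217.3]), array([333, 214,   7,   8,  42], dtype=int32)), (array([359. , 240.5]), array([354, 237,  11,   8,  77], dtype=int32))]
```

>>> servo_tool(
  increments=[
    [[0,0,0.5,0,0,0,1],[0,0,0.5,0,0,0,1],[0,0,0.37,0,0,0,1],[0,0,0,0,0,0,1],[0.15,0,0,0,0,0,1],[0.15,0,0,0,0,0,1],[0.15,0,0,0,0,0,1],[0,0,0,0,0,0,1]],
  ],
)

```text
t: 16.5
ee_pos: [0.524, 0.0078, 0.0708]
ee_rot: [[-0.158, 0.987, 0.001], [0.987, 0.158, -0.0], [-0.0, 0.001, -1.0]]
wrist_force: [0.7, 0.4, -0.0]
width: 0.0004
grip_force: 0.0
```

>>> servo_tool(
  increments=[
    [[0.05,0,0,0,0,0,1],[0.05,0,0,0,0,0,1],[0,0,0,0,0,0,1]],
  ],
)

```text
t: 16.8
ee_pos: [0.5236, 0.0102, 0.0704]
ee_rot: [[-0.157, 0.988, 0.0], [0.988, 0.157, -0.0], [-0.0, 0.0, -1.0]]
wrist_force: [0.2, 0.2, 0.1]
width: 0.001
grip_force: 0.0
```

>>> servo_tool(
  increments=[
    [[0.05,0,0,0,0,0,1],[0.05,0,0,0,0,0,1],[0,0,0,0,0,0,1]],
  ],
)

```text
t: 17.1
ee_pos: [0.5233, 0.0127, 0.0704]
ee_rot: [[-0.157, 0.988, 0.0], [0.988, 0.157, -0.001], [-0.001, 0.0, -1.0]]
wrist_force: [0.4, -5.0, 0.3]
width: 0.0005
grip_force: 2.3
```

>>> servo_tool(
  increments=[
    [[0.05,0,0,0,0,0,1],[0,0,0,0,0,0,1]],
  ],
)

```text
t: 17.3
ee_pos: [0.5231, 0.014, 0.0704]
ee_rot: [[-0.157, 0.988, 0.0], [0.988, 0.157, -0.001], [-0.001, 0.0, -1.0]]
wrist_force: [0.2, -6.3, -0.5]
width: 0.0004
grip_force: 2.8
```

>>> servo_tool(
  increments=[
    [[0.04,0,0,0,0,0,1],[0,0,0,0,0,0,1]],
  ],
)

```text
t: 17.5
ee_pos: [0.5229, 0.0152, 0.0704]
ee_rot: [[-0.157, 0.988, 0.0], [0.988, 0.157, -0.001], [-0.001, 0.0, -1.0]]
wrist_force: [-0.4, -6.5, -0.7]
width: 0.0004
grip_force: 2.9
```

>>> servo_tool(
  increments=[
    [[0.04,0,0,0,0,0,1],[0,0,0,0,0,0,1]],
  ],
)

```text
t: 17.7
ee_pos: [0.5226, 0.0168, 0.0704]
ee_rot: [[-0.157, 0.988, 0.0], [0.988, 0.157, -0.0], [-0.0, 0.0, -1.0]]
wrist_force: [-0.4, -2.4, -0.2]
width: 0.0003
grip_force: 1.4
```

>>> servo_tool(
  increments=[
    [[0.04,0,0,0,0,0,1],[0,0,0,0,0,0,1]],
  ],
)

```text
t: 17.9
ee_pos: [0.5221, 0.0186, 0.0703]
ee_rot: [[-0.157, 0.988, -0.0], [0.988, 0.157, 0.001], [0.001, -0.0, -1.0]]
wrist_force: [0.5, -0.6, -0.2]
width: 0.0004
grip_force: 0.0
```

>>> servo_tool(
  increments=[
    [[0.05,0,0,0,0,0,1],[0.05,0,0,0,0,0,1],[0.05,0,0,0,0,0,1],[0.05,0,0,0,0,0,1],[0,0,0,0,0,0,1]],
  ],
)

```text
t: 18.4
ee_pos: [0.5213, 0.0243, 0.0703]
ee_rot: [[-0.157, 0.988, -0.0], [0.988, 0.157, 0.0], [0.0, -0.0, -1.0]]
wrist_force: [0.3, 0.2, 0.0]
width: 0.0003
grip_force: 0.0
```

>>> servo_tool(
  increments=[
    [[0.05,0,0,0,0,0,1],[0.05,0,0,0,0,0,1],[0,0,0,0,0,0,1]],
  ],
)

```text
t: 18.7
ee_pos: [0.521, 0.0266, 0.0704]
ee_rot: [[-0.157, 0.988, 0.0], [0.988, 0.157, -0.001], [-0.001, 0.0, -1.0]]
wrist_force: [-0.2, -5.0, -1.0]
width: 0.0007
grip_force: 2.2
```

>>> servo_tool(
  increments=[
    [[0.04,0,0,0,0,0,1],[0,0,0,0,0,0,1]],
  ],
)

```text
t: 18.9
ee_pos: [0.5209, 0.0276, 0.0704]
ee_rot: [[-0.157, 0.988, 0.0], [0.988, 0.157, -0.001], [-0.001, 0.0, -1.0]]
wrist_force: [-0.1, -5.7, -0.8]
width: 0.0004
grip_force: 2.8
```

>>> servo_tool(
  increments=[
    [[0.04,0,0,0,0,0,1],[0,0,0,0,0,0,1]],
  ],
)

```text
t: 19.1
ee_pos: [0.5207, 0.0288, 0.0704]
ee_rot: [[-0.157, 0.988, 0.0], [0.988, 0.157, -0.001], [-0.001, 0.0, -1.0]]
wrist_force: [-0.1, -5.8, -0.2]
width: 0.0003
grip_force: 3.0
```

>>> servo_tool(
  increments=[
    [[0.04,0,0,0,0,0,1],[0,0,0,0,0,0,1]],
  ],
)

```text
t: 19.3
ee_pos: [0.5204, 0.0303, 0.0704]
ee_rot: [[-0.157, 0.988, 0.0], [0.988, 0.157, -0.0], [-0.0, 0.0, -1.0]]
wrist_force: [-0.2, -4.3, -0.4]
width: 0.0005
grip_force: 1.8
```

>>> servo_tool(
  increments=[
    [[0.04,0,0,0,0,0,1],[0,0,0,0,0,0,1]],
  ],
)

```text
t: 19.5
ee_pos: [0.52, 0.0323, 0.0703]
ee_rot: [[-0.157, 0.988, -0.0], [0.988, 0.157, 0.001], [0.001, -0.0, -1.0]]
wrist_force: [0.5, -1.2, 0.1]
width: 0.0002
grip_force: 0.0
```

>>> servo_tool(
  increments=[
    [[0.05,0,0,0,0,0,1],[0.05,0,0,0,0,0,1],[0.05,0,0,0,0,0,1],[0.05,0,0,0,0,0,1],[0,0,0,0,0,0,1]],
  ],
)

```text
t: 20.0
ee_pos: [0.5191, 0.0379, 0.0704]
ee_rot: [[-0.157, 0.988, -0.0], [0.988, 0.157, 0.0], [0.0, -0.0, -1.0]]
wrist_force: [-0.2, 0.2, -1.5]
width: 0.0004
grip_force: 0.0
```

>>> servo_tool(
  increments=[
    [[0.05,0,0,0,0,0,1],[0.05,0,0,0,0,0,1],[0,0,0,0,0,0,1]],
  ],
)

```text
t: 20.3
ee_pos: [0.5188, 0.0403, 0.0704]
ee_rot: [[-0.157, 0.988, 0.0], [0.988, 0.157, -0.001], [-0.001, 0.0, -1.0]]
wrist_force: [-0.7, -4.2, -0.0]
width: 0.0002
grip_force: 2.2
```

>>> servo_tool(
  increments=[
    [[0.04,0,0,0,0,0,1],[0,0,0,0,0,0,1]],
  ],
)

```text
t: 20.5
ee_pos: [0.5187, 0.0413, 0.0704]
ee_rot: [[-0.157, 0.988, 0.0], [0.988, 0.157, -0.001], [-0.001, 0.0, -1.0]]
wrist_force: [0.2, -5.5, -0.8]
width: 0.0008
grip_force: 2.8
```

>>> servo_tool(
  increments=[
    [[0.04,0,0,0,0,0,1],[0,0,0,0,0,0,1]],
  ],
)

```text
t: 20.7
ee_pos: [0.5185, 0.0424, 0.0704]
ee_rot: [[-0.157, 0.988, 0.0], [0.988, 0.157, -0.001], [-0.001, 0.0, -1.0]]
wrist_force: [0.8, -6.1, 0.5]
width: 0.0006
grip_force: 3.0
```

>>> servo_tool(
  increments=[
    [[0.04,0,0,0,0,0,1],[0,0,0,0,0,0,1]],
  ],
)

```text
t: 20.9
ee_pos: [0.5183, 0.0439, 0.0704]
ee_rot: [[-0.157, 0.988, 0.0], [0.988, 0.157, -0.001], [-0.001, 0.0, -1.0]]
wrist_force: [0.0, -5.0, 0.1]
width: 0.0008
grip_force: 2.2
```

>>> servo_tool(
  increments=[
    [[0.04,0,0,0,0,0,1],[0,0,0,0,0,0,1]],
  ],
)

```text
t: 21.1
ee_pos: [0.5178, 0.0459, 0.0703]
ee_rot: [[-0.157, 0.988, -0.0], [0.988, 0.157, 0.001], [0.001, -0.0, -1.0]]
wrist_force: [-0.1, 0.4, -0.6]
width: 0.0006
grip_force: 0.0
```

Third click. Back off along the slot, rise, and check.

>>> servo_tool(
  increments=[
    [[-0.4,0,0,0,0,0,1],[-0.6,0,0,0,0,0,1],[0,0,-0.6,0,0,0,1],[0,0,-1,0,0,0,1],[0,0,-1,0,0,0,1],[0,0,-1,0,0,0,1],[0,0,-1,0,0,0,1],[0,0,-1,0,0,0,1],[0,0,0,0,0,0,1],[0,0,0,0,0,0,1]],
  ],
)

```text
t: 22.1
ee_pos: [0.5226, 0.0154, 0.2382]
ee_rot: [[-0.157, 0.988, 0.0], [0.988, 0.157, 0.0], [0.0, 0.0, -1.0]]
wrist_force: [-0.6, -0.0, -0.7]
width: 0.0004
grip_force: 0.0
```

Run:
```python
from h import *
s,p,c=w('w9');f=p['frame'];print(s['t'],s['ee_pos'],s['wrist_force'])
k,_,st,ce=cv2.connectedComponentsWithStats(red(f))
for i in range(1,k):
    if st[i][4]>30: print('red',ce[i],atz(c,ce[i],.052))
for q in r.mark_of('lever_top',p)[:2]:
    X=atz(c,q['location'],.088);print(q,X,(X[:2]-C)@Y+.042)
print([proj(c,lev(q,.088)) for q in(.028,.042,.056)])
p=r.grab_frame('scene');print(orange(p['frame']))
cv2.imwrite('pics/w9c.png',cv2.resize(f[40:260,220:420],None,fx=2.6,fy=2.6))
```

```text
22.1 [0.52260239 0.01540359 0.23818298] [-0.62596796 -0.0256175  -0.65738707]
red [583.69767442 223.97674419] [0.80267315 0.00557549 0.052     ]
{'location': [319.8, 120.1], 'score': 0.86} [0.51532982 0.06974344 0.088     ] 0.04257386482432779
[array([318.44811315, 137.53047597]), array([318.45396192, 120.79463885]), array([318.45998651, 103.5556976 ])]
[(array([323.8, 211. ]), array([320, 207,   8,  11,  59], dtype=int32)), (array([358.9, 240.2]), array([354, 236,  11,   9,  83], dtype=int32))]
```

View pics/w9c.png

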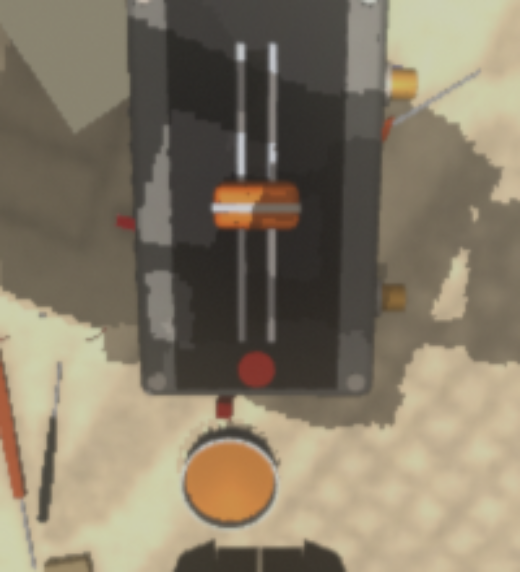

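The wrist picture shows the lever's white line at about (320,120), which matches the third detent (q ≈ 0.0426). The case and tin have not moved and the arm is clear.

```bash
python3 -c "
from station import r
print(r.sign_off())"
```

```text
the job is handed in; nothing more can be done
None
```

The lever was pushed home to its stop at the red dot, then back exactly three clicks, and it now rests in the third detent (measured at about 0.0426 m against 0.042). The highest force read was about 6.5 N, the last picture shows the case and tin where they were, and the job was handed in at about 22 s with the arm clear.

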